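Free the stuck cap of the packing bench's glue jar

TASK

The cap of the squat glue jar that is clamped to the packing bench has stuck. Break it loose with a short hard anticlockwise twist (seen from above), spin it on until it comes free, about a fifth of a turn in all, without pulling it up before then, lift it straight off and set it down gently, right way up, on the floor of the shallow metal tray.

Things in the scene. Friction and masses are not known exactly. Their poses are not given: they have to be found in the camera images.
- cap: Round black ribbed cap, grey-topped, 56 mm wide, 34 mm tall, 60 g. Origin: centre of its lower rim; z up, top at 34 mm. Grip any side; 13 mm free below the rim on the jar. Turned anticlockwise it sticks after 2 degrees, gives way at about 0.6 N m, falling off over the next 25, then is loose, with no travel upwards; it lifts off anywhere 50 to 140 degrees from its start. Clockwise it is stopped.
- jar: Squat white glue jar, 80 mm wide, in a steel clamp ring fixed to the bench. Origin: centre of its underside, on the bench; z up. Neck top at 113 mm; the seated cap's rim is at 83 mm, its top at 117; cap and jar share x axes at the start. The taller slim-necked bottle (160 mm) and lower tub with a flat lid (72 mm) beside it are not wanted; the three change places.
- tray: Shallow bare aluminium tray fixed to the bench in front of the containers, 160 mm (x) by 170 mm (y), rim 15 mm high, walls 4 mm. Origin: centre of its underside on the bench; inner floor 4 mm above it.
Mind the look-alikes: they are no part of the job. Of the things shaped like the tray, the aluminium one is meant. There is more than one size of the cap; the job needs the smaller.

How it is judged:
By the outcome, as a careful person would: the job done as asked, in the order asked, and still so for the second after the job is handed in, with the robot touching nothing.
It also fails if it takes over 40 s, if anything falls off the work surface, if the arm or the gripper's body presses on something with over 40 N, if the wrist force passes 120 N, or if a joint passes its speed limit or range.

ROBOT

A 6-joint arm with a two-finger parallel gripper is mounted at the origin on the work surface. World frame = base frame: x ahead of the robot, y to its left, z up, the work surface at z = 0. Lengths are in m, angles in rad, forces in N, time in s.
With the tool pointing down it reaches from about 0.275 to 0.85 m from the base axis. Payload 5.2 kg.
Tool frame: the origin (TCP) lies between the finger pads; the fingertips stand 14 mm ahead of it and the grasp point (between the pads) lies 5 mm behind it; z points along the fingers, y is the line along which they close (so a half turn about z gives the same grasp; the last joint's range is limited). The gripper opens to 85 mm and grips with 20 to 120 N. Pads are 22 mm wide; open, the fingers measure 114 mm over their backs; the gripper's body (76 mm by 85 mm) begins 54 mm behind the grasp point. The pads swing forward as they close: fully open they stand 13 mm farther back than shut.
Start: joints at [-1.483, 0.259, 1.535, -0, 1.348, -0.203], TCP at [0.158, -0.527, 0.245] pointing down, gripper open.
Joint ranges: [-3.14, 3.14], [-0.91, 2.08], [0.19, 2.58], [-1.22, 4.36], [0.22, 2.71], [-3.12, 3.12]. Speed limits (rad/s): [2.57, 2.57, 3.14, 3.14, 3.14, 3.14].

INTERFACE

Orientations are given as a 3x3 rotation matrix whose columns are the frame's x, y, z axes.
In Python, from workcell import arm gives the robot as it stands.
- The arm moves only by the tool move_arm, never from a script. Its arguments are lists of equal length, an entry for each row: "grip": the opening in per cent of the stroke, from 0 (shut) to 100 (fully open); "xyz": the shift along the tool's x, y, z in cm, a list of three; "dr": the turn, a rotation vector about the tool's x, y, z in rad, a list of three. A call has 1 to 5 rows; each row is the pose to reach, as a shift and turn from the pose commanded when the call began, along the tool's axes at that moment; what a row does not reach only later rows make up. A row lasts 1/8 s, in which the tool goes at most 62.5 mm and 10.7 degrees, less where a joint would pass 70% of its speed; a pose out of reach is approached as far as the arm can. A call with a gripper value outside its range is refused whole. The fingers move at their own pace and stop on an object; "squeeze" is the grip in N (left out, the last holds). Time passes only in rows, so rows that repeat a pose let the fingers close. It gives the time, the measured TCP pose, the force, the opening and the grip force at its end, in the units of the state.
- arm.observe(): the state, without advancing time (a new reading comes with each control period).
- arm.capture(name): name is "scene" or "top"; returns the picture (420x560x3 uint8, red, green, blue); there is no depth.
- arm.camera_info(name): a dict with "fovy" (degrees; the focal length in pixels is half the picture's height over the tangent of half this angle, whatever the lens; pixels are square), "cx", "cy" (the principal point, pixels), "eye" and "orientation" of the camera in the world. Camera axes: x right, y down, z forward; pixel columns grow to the right and rows downward; lengths in m; the calibration is good to about 2 mm. A picture is of the moment at which its call begins. camera_info takes no time and is no camera call.
- arm.hand_in(): hands the job in; it is judged then, once.
The state is a dict: "time_s": time; "q": joint angles; "qvel": joint speeds; "effort": joint torques, N m; "tcp_pos": TCP position; "tool_rot": TCP orientation; "wrist_force": force on the tool from outside, world axes, zero at the start; "ft_torque": the same for the moment, N m; "gripper_width": finger opening in m; "grasp_force": force on a finger pad.
Only numpy, scipy, OpenCV 4.12 (cv2) and the standard library are available. Lean on these libraries where they do the work, as an engineer would, in place of code of your own. Each camera call takes 0.05 s, during which the arm holds its last target. There are 200 camera calls.

## Working session

There is one attempt and no reset: what is moved stays moved. The work goes in short steps, Python scripts to look and compute and a tool call to move; the robot and the scene stay as the last step left them, time stands still between calls to the robot, and variables do not carry over. Pictures are saved under pics/ and viewed, at most 10 in all, crops included, and the job is handed in when it is done.

Besides the shell and the picture viewer there is one more tool, called after "Call:" as a command line: name --argument value ..., lists and objects as JSON in quotes. move_arm: Moves the arm, as the interface text tells. Its arguments: {"type":"object","properties":{"grip":{"type":"array","items":{"type":"number"}},"xyz":{"type":"array","items":{"type":"array","items":{"type":"number"}}},"dr":{"type":"array","items":{"type":"array","items":{"type":"number"}}},"squeeze":{"type":"number"}},"required":["grip","xyz","dr"]}

```bash
mkdir -p pics; python3 - <<'E'
from workcell import arm
import cv2
for n in("scene","top"):
    im=arm.capture(n); cv2.imwrite(f"pics/{n}0.png",im[:,:,::-1]); print(n,arm.camera_info(n))
s=arm.observe(); print(s['time_s'],s['tcp_pos'],s['tool_rot'],s['gripper_width'])
E
```

```text
scene {'fovy': 50.93460183461727, 'cx': 282.562364301817, 'cy': 207.27878644039777, 'eye': array([ 1.11184474, -0.54131331,  0.76023181]), 'orientation': array([[ 0.7120925 ,  0.40671573, -0.57228191],
       [ 0.70199404, -0.3992912 ,  0.58972104],
       [ 0.0113417 , -0.82167442, -0.56984429]])}
top {'fovy': 49.895052327309976, 'cx': 282.85140844768904, 'cy': 206.58452165178204, 'eye': array([0.34285549, 0.14392165, 1.05556503]), 'orientation': array([[-0.02008644, -0.99389878,  0.10845163],
       [-0.99955466,  0.02235737,  0.01976425],
       [-0.02206835, -0.10800634, -0.99390524]])}
0.1 [ 0.15768871 -0.52643503  0.24455526] [[ 9.58007572e-01  2.86742875e-01 -1.24884001e-04]
 [ 2.86742680e-01 -9.58006195e-01  1.66314878e-03]
 [ 3.57256416e-04 -1.62911870e-03 -9.99998609e-01]] 0.08557920585240066
```

View pics/scene0.png

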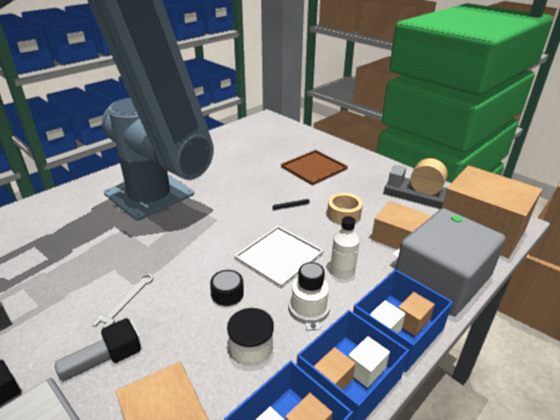

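View pics/top0.png

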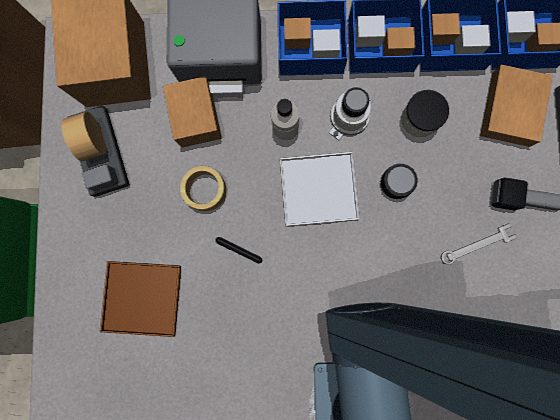

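Top view: the clamped jar has its cap at about (355,99), the aluminium tray is centred near (319,189), and a larger loose look-alike cap sits at (399,181). The scene view shows the jar's cap at about (312,274). I'll enlarge both.

```bash
python3 - <<'E'
import cv2
a=cv2.imread("pics/top0.png")[60:240,260:460]; b=cv2.imread("pics/scene0.png")[210:360,200:400]
cv2.imwrite("pics/c1.png",cv2.resize(a[:150],None,fx=4,fy=4,interpolation=cv2.INTER_CUBIC))
cv2.imwrite("pics/c2.png",cv2.resize(b,None,fx=4,fy=4,interpolation=cv2.INTER_CUBIC))
E
```

```text
(no output)
```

View pics/c1.png

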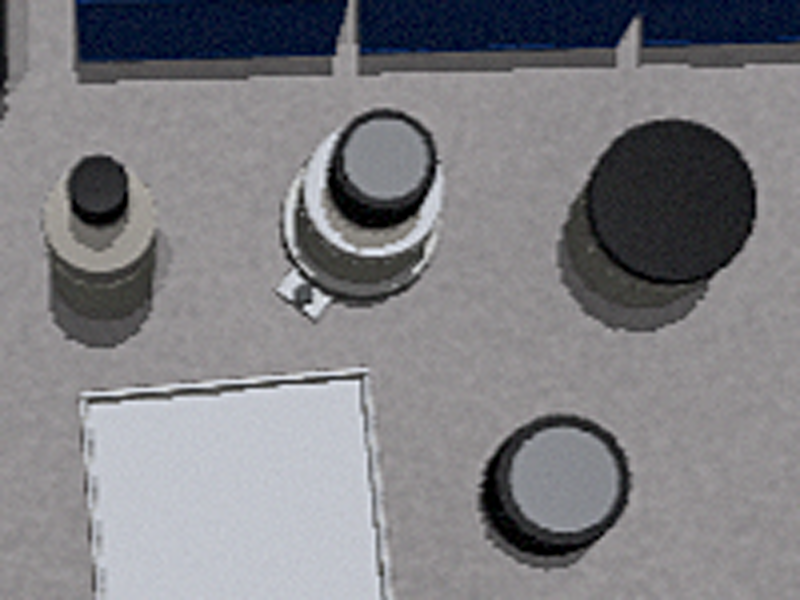

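View pics/c2.png

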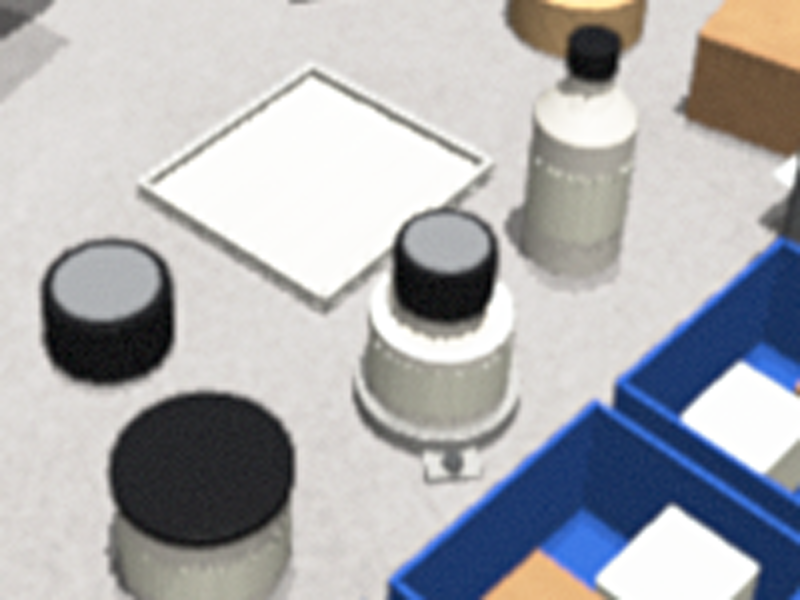

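In the crops, the centre of the cap's top is at about (386,157) in c1, which is full picture (356.1,98.9), and about (446.5,243) in c2, which is (311.2,270.4). The tray's rear corners are at c1 (82,397) and (367,372).

```bash
cat >h.py <<'E'
from workcell import arm
import numpy as np
def ray(n,u,v):
    c=arm.camera_info(n); f=210/np.tan(np.radians(c['fovy']/2))
    d=c['orientation']@np.array([(u-c['cx'])/f,(v-c['cy'])/f,1]); return c['eye'],d
def at(n,u,v,z):
    e,d=ray(n,u,v); return e+d*(z-e[2])/d[2]
def tri(a,b):
    (e1,d1),(e2,d2)=ray("top",*a),ray("scene",*b)
    t=np.linalg.lstsq(np.c_[d1,-d2],e2-e1,rcond=None)[0]
    p,q=e1+t[0]*d1,e2+t[1]*d2; return (p+q)/2,np.linalg.norm(p-q)
E
python3 - <<'E'
from h import *
np.set_printoptions(precision=4,suppress=True)
T,S=(356.1,98.9),(311.2,270.4)
print(at("top",*T,.117),at("scene",*S,.117),tri(T,S))
# cap width
print(at("top",332/4+259.6,98.9,.117)-at("top",439/4+259.6,98.9,.117))
for p in[(280.2,159),(351.5,152.7),(357.5,219.5),(287,226)]: print(at("top",*p,.015))
for p in[(278,226.3),(323,251),(281,286.5),(235,256)]: print(at("scene",*p,.015))
print("tub",at("top",(672)/4+259.6,200/4+59.6,.072),"bottle",at("top",98/4+259.6,187/4+59.6,.16),"loose cap",at("top",565/4+259.6,475/4+59.6,.04))
s=arm.observe();print(s['q'],s['tcp_pos'])
E
```

```text
[0.6735 0.0012 0.117 ] [0.6737 0.0002 0.117 ] (array([0.6735, 0.0009, 0.1164]), np.float64(0.0005597744555222391))
[0.0016 0.057  0.    ]
[0.5688 0.1686 0.015 ]
[0.5797 0.0013 0.015 ]
[ 0.4226 -0.0067  0.015 ]
[0.4111 0.1559 0.015 ]
[0.4199 0.1545 0.015 ]
[0.5771 0.1629 0.015 ]
[ 0.5907 -0.0059  0.015 ]
[ 0.4316 -0.0123  0.015 ]
tub [ 0.6603 -0.1634  0.072 ] bottle [0.6467 0.155  0.16  ] loose cap [ 0.512  -0.1045  0.04  ]
[-1.4828  0.2593  1.536   0.      1.348  -0.2028] [ 0.1577 -0.5264  0.2446]
```

Call:
move_arm --grip '[100,100,100,100,100]' --xyz '[[5,-2.8,0.4],[10,-5.5,0.9],[15,-8.3,1.3],[20,-11,1.7],[25,-13.8,2.1]]' --dr '[[0,0,0.1],[0,0,0.2],[0,0,0.3],[0,0,0.4],[0,0,0.5]]' --squeeze 100

```text
time_s: 0.72
tcp_pos: [0.3586, -0.3215, 0.224]
tool_rot: [[0.977, -0.211, -0.0], [-0.211, -0.977, 0.0], [-0.0, -0.0, -1.0]]
wrist_force: [1.2, -0.4, -0.3]
gripper_width: 0.0852
grasp_force: 0.0
```

```bash
cat >>h.py <<'E'
def go(p,yaw):
    "shift and turn, tool axes, to TCP p, tool down, tool-x yaw (deg)"
    from scipy.spatial.transform import Rotation as Ro
    s=arm.observe(); R=np.array(s['tool_rot']); y=np.radians(yaw)
    G=np.array([[np.cos(y),np.sin(y),0],[np.sin(y),-np.cos(y),0],[0,0,-1]])
    print("t",round(s['time_s'],2),"tcp",np.round(s['tcp_pos'],4),"yaw",round(np.degrees(np.arctan2(R[1,0],R[0,0])),1),
     "w",round(s['gripper_width'],4),"F",np.round(s['wrist_force'],1),"M",np.round(s['ft_torque'],2),"gf",round(float(np.max(s['grasp_force'])),1),"q",np.round(s['q'],2))
    print("cm",np.round(R.T@(np.array(p)-s['tcp_pos'])*100,2),"dr",np.round(Ro.from_matrix(R.T@G).as_rotvec(),3))
E
python3 -c "
from h import *
go([.6735,.0008,.19],-34)"
```

```text
t 0.72 tcp [ 0.3586 -0.3215  0.224 ] yaw -12.2 w 0.0852 F [ 1.2 -0.4 -0.3] M [ 0.03 -0.02 -0.  ] gf 0.0 q [-0.96  0.15  1.73  0.    1.26  0.82]
cm [ 23.97 -38.16   3.4 ] dr [-0.     0.     0.381]
```

Call:
move_arm --grip '[100,100,100,100,100]' --xyz '[[3,-4.8,0.4],[6,-9.5,0.9],[9,-14.3,1.3],[12,-19.1,1.7],[15,-23.9,2.1]]' --dr '[[0,0,0.05],[0,0,0.1],[0,0,0.15],[0,0,0.2],[0,0,0.25]]'

```text
time_s: 1.35
tcp_pos: [0.555, -0.1188, 0.2029]
tool_rot: [[0.896, -0.445, -0.0], [-0.445, -0.896, -0.0], [-0.0, 0.0, -1.0]]
wrist_force: [0.9, -0.9, 0.2]
gripper_width: 0.0854
grasp_force: 0.0
```

Call:
move_arm --grip '[100,100,100,100,100]' --xyz '[[4.5,-4.1,0.4],[9,-8.3,0.9],[12.2,-11.5,1.3],[12.2,-11.5,1.3],[12.2,-11.5,1.3]]' --dr '[[0,0,0.04],[0,0,0.08],[0,0,0.13],[0,0,0.13],[0,0,0.13]]'

```text
time_s: 1.98
tcp_pos: [0.7135, -0.0714, 0.1893]
tool_rot: [[0.832, -0.555, -0.002], [-0.555, -0.832, 0.0], [-0.002, 0.001, -1.0]]
wrist_force: [0.2, 0.2, 0.3]
gripper_width: 0.0854
grasp_force: 0.0
```

```bash
python3 -c "
from h import *
go([.6735,.0008,.14],-34)"
```

```text
t 1.98 tcp [ 0.7135 -0.0714  0.1893] yaw -33.7 w 0.0854 F [0.2 0.2 0.3] M [ 0.04 -0.01 -0.02] gf 0.0 q [-0.25  0.6   1.15 -0.    1.4   1.9 ]
cm [-7.33 -3.78  4.95] dr [0.001 0.002 0.005]
```

Call:
move_arm --grip '[100,100,100,100]' --xyz '[[-4,-2.1,0],[-7.3,-3.8,1],[-7.3,-3.8,4],[-7.3,-3.8,4]]' --dr '[[0,0,0],[0.001,0.002,0.005],[0.001,0.002,0.005],[0.001,0.002,0.005]]'

```text
time_s: 2.48
tcp_pos: [0.672, 0.0006, 0.1489]
tool_rot: [[0.828, -0.56, -0.002], [-0.56, -0.828, 0.0], [-0.002, 0.001, -1.0]]
wrist_force: [0.3, -0.4, -0.4]
gripper_width: 0.0856
grasp_force: 0.0
```

```bash
python3 - <<'E'
from h import *
import cv2
go([.6735,.0008,.099],-34)
a=arm.capture("scene")[190:340,200:400,::-1]
cv2.imwrite("pics/c3.png",cv2.resize(a,None,fx=4,fy=4,interpolation=cv2.INTER_CUBIC))
E
```

```text
t 2.48 tcp [6.720e-01 6.000e-04 1.489e-01] yaw -34.1 w 0.0856 F [ 0.3 -0.4 -0.4] M [-0.02  0.01 -0.  ] gf 0.0 q [-0.16  0.55  1.34 -0.    1.26  2.  ]
cm [ 0.12 -0.1   4.99] dr [ 0.001  0.002 -0.001]
```

View pics/c3.png

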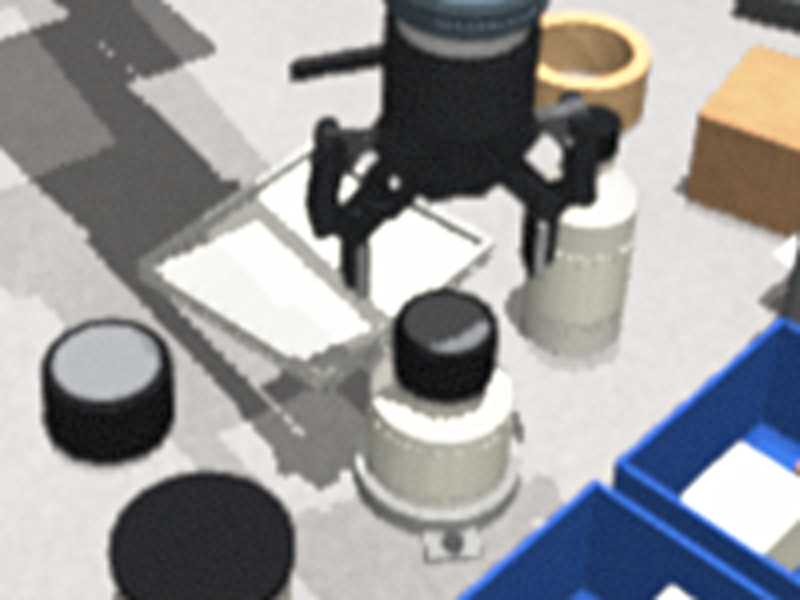

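The open fingers straddle the cap: the tips are at about (355,285) and (538,270), with their middle at x≈447 and the cap at x≈446. Descending and gripping.

Call:
move_arm --grip '[100,100,100]' --xyz '[[0.1,-0.1,2.5],[0.1,-0.1,5],[0.1,-0.1,5]]' --dr '[[0.001,0.002,0],[0.001,0.002,0],[0.001,0.002,0]]'

```text
time_s: 2.9
tcp_pos: [0.6754, 0.0001, 0.0997]
tool_rot: [[0.828, -0.561, 0.002], [-0.561, -0.828, -0.0], [0.002, -0.001, -1.0]]
wrist_force: [0.7, -0.4, 0.3]
gripper_width: 0.0852
grasp_force: 0.0
```

Call:
move_arm --grip '[70,50,50,50,50]' --xyz '[[0,0,0],[0,0,0],[0,0,0],[0,0,0],[0,0,0]]' --dr '[[0,0,0],[0,0,0],[0,0,0],[0,0,0],[0,0,0]]' --squeeze 100

```text
time_s: 3.52
tcp_pos: [0.6772, -0.0001, 0.1033]
tool_rot: [[0.829, -0.56, 0.008], [-0.56, -0.829, -0.003], [0.008, -0.002, -1.0]]
wrist_force: [-3.2, -2.4, 6.5]
gripper_width: 0.0536
grasp_force: 104.1
```

```bash
python3 -c "
from h import *
go([.6735,.0008,.099],-34)"
```

```text
t 3.52 tcp [ 6.772e-01 -1.000e-04  1.033e-01] yaw -34.0 w 0.0536 F [-3.2 -2.4  6.5] M [-0.51  0.52  0.08] gf 104.1 q [-0.16  0.59  1.38 -0.    1.16  2.  ]
cm [-0.36  0.14  0.43] dr [-0.002 -0.008 -0.001]
```

Call:
move_arm --grip '[50,50]' --xyz '[[0,0,0],[0,0,0]]' --dr '[[0,0,0],[0,0,0]]'

```text
time_s: 3.78
tcp_pos: [0.6772, -0.0001, 0.1033]
tool_rot: [[0.829, -0.56, 0.008], [-0.56, -0.829, -0.003], [0.008, -0.002, -1.0]]
wrist_force: [-2.3, -3.5, 7.2]
gripper_width: 0.054
grasp_force: 104.1
```

```bash
python3 - <<'E'
from h import *
import cv2
go([.6735,.0008,.099],-34)
a=arm.capture("scene")[210:360,200:400,::-1]
cv2.imwrite("pics/c4.png",cv2.resize(a,None,fx=4,fy=4,interpolation=cv2.INTER_CUBIC))
go([.6735,.0008,.099],-34)
E
```

```text
t 3.77 tcp [ 6.772e-01 -1.000e-04  1.033e-01] yaw -34.0 w 0.054 F [-2.3 -3.5  7.2] M [-0.47  0.52  0.  ] gf 104.1 q [-0.16  0.59  1.38 -0.    1.16  2.  ]
cm [-0.36  0.14  0.43] dr [-0.002 -0.008 -0.001]
t 3.83 tcp [ 6.772e-01 -1.000e-04  1.033e-01] yaw -34.0 w 0.0539 F [-2.1 -1.7  7. ] M [-0.5   0.53  0.03] gf 104.1 q [-0.16  0.59  1.38 -0.    1.16  2.  ]
cm [-0.36  0.14  0.43] dr [-0.002 -0.008 -0.001]
```

View pics/c4.png

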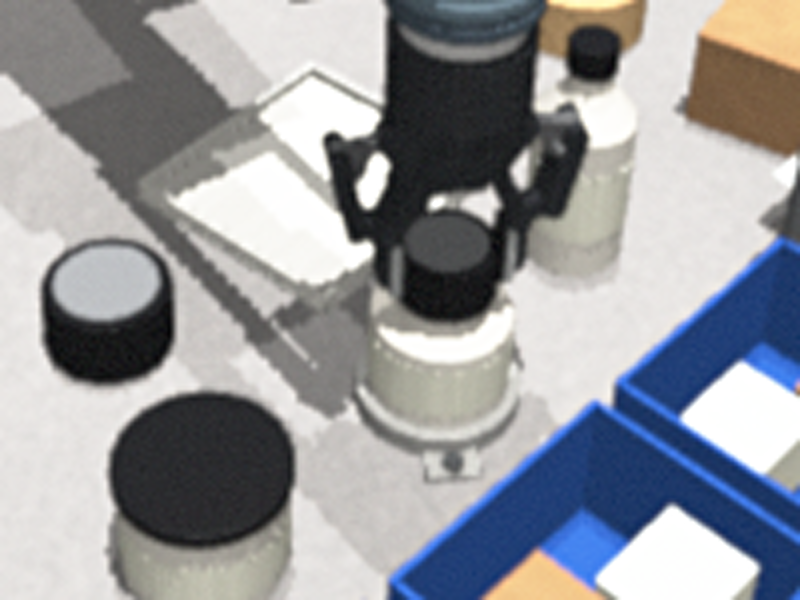

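The grip is on and the cap hasn't shifted, still at about (446,243). The tool sits about 4 mm off the cap axis, so I'll release, recentre and regrip before twisting.

Call:
move_arm --grip '[85,85,85,85]' --xyz '[[0,0,0],[0,0,0],[0,0,0],[0,0,0]]' --dr '[[0,0,0],[0,0,0],[0,0,0],[0,0,0]]'

```text
time_s: 4.32
tcp_pos: [0.6762, 0.0012, 0.1002]
tool_rot: [[0.829, -0.56, 0.004], [-0.56, -0.829, -0.0], [0.004, -0.002, -1.0]]
wrist_force: [0.3, 0.7, 0.6]
gripper_width: 0.0727
grasp_force: 0.0
```

```bash
python3 -c "
from h import *
go([.6735,.0008,.101],-34)"
```

```text
t 4.33 tcp [0.6762 0.0012 0.1002] yaw -34.0 w 0.0727 F [0.3 0.7 0.6] M [ 0.01 -0.03 -0.03] gf 0.0 q [-0.16  0.59  1.39  0.    1.16  2.  ]
cm [-0.2   0.18 -0.09] dr [-0.002 -0.004 -0.001]
```

Call:
move_arm --grip '[85,85,50,50,50]' --xyz '[[-0.2,0.2,0],[-0.2,0.2,0],[-0.2,0.2,0],[-0.2,0.2,0],[-0.2,0.2,0]]' --dr '[[-0.002,-0.004,0],[-0.002,-0.004,0],[-0.002,-0.004,0],[-0.002,-0.004,0],[-0.002,-0.004,0]]'

```text
time_s: 4.95
tcp_pos: [0.6742, 0.0008, 0.1013]
tool_rot: [[0.829, -0.56, 0.002], [-0.56, -0.829, 0.0], [0.001, -0.001, -1.0]]
wrist_force: [0.0, 1.6, 4.9]
gripper_width: 0.0539
grasp_force: 105.1
```

Call:
move_arm --grip '[50]' --xyz '[[0,0,0]]' --dr '[[0,0,0]]'

```text
time_s: 5.08
tcp_pos: [0.6741, 0.0008, 0.1012]
tool_rot: [[0.829, -0.56, 0.002], [-0.56, -0.829, 0.0], [0.001, -0.001, -1.0]]
wrist_force: [0.7, 1.5, 4.7]
gripper_width: 0.0541
grasp_force: 105.1
```

```bash
python3 -c "
from h import *
go([.6735,.0008,.101],-34)"
```

```text
t 5.08 tcp [0.6741 0.0008 0.1012] yaw -34.0 w 0.0541 F [0.7 1.5 4.7] M [ 0.39 -0.06 -0.02] gf 105.1 q [-0.16  0.59  1.39  0.    1.16  2.  ]
cm [-0.05  0.04  0.02] dr [-0.001 -0.001 -0.001]
```

Call:
move_arm --grip '[50,50,50,50]' --xyz '[[0,0,0],[0,0,0],[0,0,0],[0,0,0]]' --dr '[[0,0,-0.18],[0,0,-0.36],[0,0,-0.54],[0,0,-0.54]]' --squeeze 110

```text
time_s: 5.58
tcp_pos: [0.6745, 0.0015, 0.1014]
tool_rot: [[0.999, -0.051, 0.003], [-0.051, -0.999, 0.001], [0.003, -0.001, -1.0]]
wrist_force: [2.6, 2.4, 6.0]
gripper_width: 0.0536
grasp_force: 116.5
```

```bash
python3 -c "
from h import *
go([.6735,.0008,.101],41)"
```

```text
t 5.58 tcp [0.6745 0.0015 0.1014] yaw -2.9 w 0.0536 F [2.6 2.4 6. ] M [ 0.36 -0.15  0.01] gf 116.5 q [-0.16  0.59  1.39  0.    1.16  1.46]
cm [-0.1   0.08  0.04] dr [ 0.    -0.003 -0.767]
```

Call:
move_arm --grip '[50,50,50,50,50]' --xyz '[[0,0,0],[0,0,0],[0,0,0],[0,0,0],[0,0,0]]' --dr '[[0,0,-0.18],[0,0,-0.36],[0,0,-0.54],[0,0,-0.74],[0,0,-0.74]]'

```text
time_s: 6.2
tcp_pos: [0.6743, 0.0023, 0.1013]
tool_rot: [[0.772, 0.635, 0.002], [0.635, -0.772, 0.002], [0.003, -0.0, -1.0]]
wrist_force: [1.7, 6.4, 6.4]
gripper_width: 0.0536
grasp_force: 116.4
```

Call:
move_arm --grip '[50,50]' --xyz '[[0,0,0],[0,0,0]]' --dr '[[0,0,0],[0,0,0]]'

```text
time_s: 6.45
tcp_pos: [0.6743, 0.0021, 0.1013]
tool_rot: [[0.774, 0.633, 0.002], [0.633, -0.774, 0.002], [0.003, -0.0, -1.0]]
wrist_force: [1.2, 6.5, 6.7]
gripper_width: 0.0539
grasp_force: 116.4
```

```bash
python3 -c "
from h import *
go([.6735,.0008,.101],41)"
```

```text
t 6.45 tcp [0.6743 0.0021 0.1013] yaw 39.3 w 0.0539 F [1.2 6.5 6.7] M [ 0.99 -0.05 -0.08] gf 116.4 q [-0.16  0.59  1.39  0.    1.16  0.72]
cm [-0.15  0.05  0.03] dr [-0.    -0.003 -0.03 ]
```

Call:
move_arm --grip '[50,50,50,50]' --xyz '[[0,0,-0.4],[0,0,-0.8],[0,0,-1.2],[0,0,-1.2]]' --dr '[[0,0,0],[0,0,0],[0,0,0],[0,0,0]]'

```text
time_s: 6.95
tcp_pos: [0.6731, 0.0009, 0.1121]
tool_rot: [[0.774, 0.633, -0.001], [0.633, -0.774, 0.001], [-0.0, -0.001, -1.0]]
wrist_force: [0.2, 6.2, -2.2]
gripper_width: 0.0538
grasp_force: 116.2
```

```bash
python3 -c "
from h import *
go([.6745,.002,.155],39)"
```

```text
t 6.95 tcp [0.6731 0.0009 0.1121] yaw 39.3 w 0.0538 F [ 0.2  6.2 -2.2] M [ 0.76 -0.09 -0.03] gf 116.2 q [-0.16  0.58  1.38  0.    1.18  0.72]
cm [ 0.17 -0.   -4.29] dr [-0.001  0.     0.005]
```

Call:
move_arm --grip '[50,50,50,50,50]' --xyz '[[0.1,-0.1,-0.8],[0.1,-0.1,-1.6],[0.1,-0.1,-2.6],[0.1,-0.1,-4],[0.1,-0.1,-5.5]]' --dr '[[0,0,0],[0,0,0],[0,0,0],[0,0,0],[0,0,0]]'

```text
time_s: 7.58
tcp_pos: [0.6737, 0.0017, 0.1687]
tool_rot: [[0.774, 0.633, 0.001], [0.633, -0.774, -0.0], [0.0, 0.001, -1.0]]
wrist_force: [0.5, -0.2, -0.1]
gripper_width: 0.0536
grasp_force: 116.6
```

```bash
python3 - <<'E'
from h import *
import cv2
go([.4985,.077,.08],4)
a=arm.capture("scene")[150:300,200:400,::-1]
cv2.imwrite("pics/c5.png",cv2.resize(a,None,fx=4,fy=4,interpolation=cv2.INTER_CUBIC))
E
```

```text
t 7.58 tcp [0.6737 0.0017 0.1687] yaw 39.3 w 0.0536 F [ 0.5 -0.2 -0.1] M [ 0.01  0.01 -0.02] gf 116.6 q [-0.16  0.53  1.31 -0.    1.3   0.72]
cm [ -8.8  -16.93   8.86] dr [ 0.    -0.     0.616]
```

View pics/c5.png

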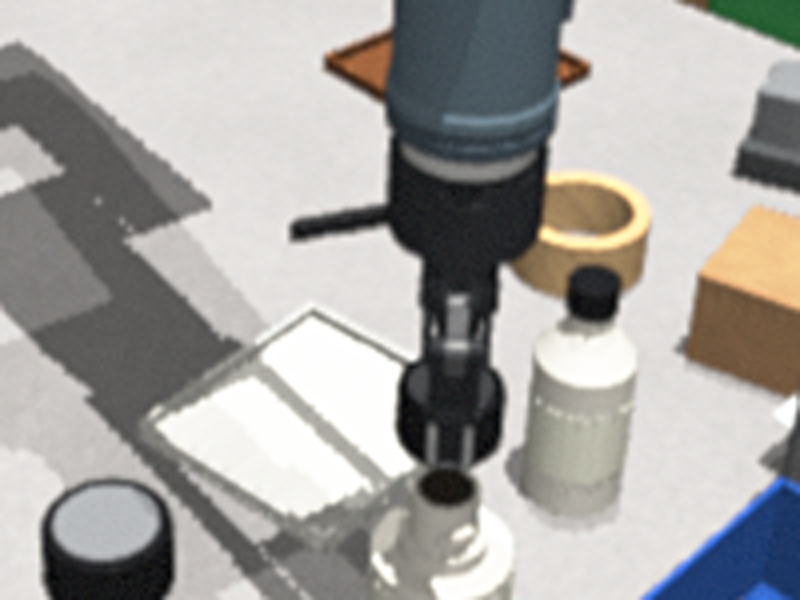

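The cap is off and held level, with the jar's open neck at about (447,487) below it. Moving it over the tray.

Call:
move_arm --grip '[50,50,50,50,50]' --xyz '[[-1.5,-3,0],[-3.5,-6.8,0],[-5.5,-10.6,0],[-7.3,-14,2],[-8.8,-17,4]]' --dr '[[0,0,0],[0,0,0],[0,0,0],[0,0,0],[0,0,0]]'

```text
time_s: 8.25
tcp_pos: [0.4969, 0.0782, 0.1278]
tool_rot: [[0.774, 0.633, 0.002], [0.633, -0.774, -0.0], [0.001, 0.001, -1.0]]
wrist_force: [-0.7, 0.7, -0.4]
gripper_width: 0.0541
grasp_force: 116.7
```

Call:
move_arm --grip '[50,50,50,50,50]' --xyz '[[0,0,2],[0,0,4.5],[0,0,7],[0,0,8.5],[0,0,8.5]]' --dr '[[0,0,0],[0,0,0],[0,0,0],[0,0,0],[0,0,0]]'

```text
time_s: 8.88
tcp_pos: [0.4973, 0.0778, 0.0417]
tool_rot: [[0.774, 0.633, -0.002], [0.633, -0.774, 0.0], [-0.001, -0.001, -1.0]]
wrist_force: [-0.1, 0.6, -0.9]
gripper_width: 0.054
grasp_force: 116.8
```

Call:
move_arm --grip '[50,50]' --xyz '[[0,0,0],[0,0,0]]' --dr '[[0,0,0],[0,0,0]]'

```text
time_s: 9.12
tcp_pos: [0.4987, 0.0777, 0.0433]
tool_rot: [[0.774, 0.633, 0.002], [0.633, -0.774, -0.0], [0.001, 0.001, -1.0]]
wrist_force: [0.4, -0.1, -0.9]
gripper_width: 0.0538
grasp_force: 116.8
```

```bash
python3 -c "
from h import *
go([.4985,.077,.0223],39.3)"
```

```text
t 9.12 tcp [0.4987 0.0777 0.0433] yaw 39.3 w 0.0538 F [ 0.4 -0.1 -0.9] M [-0.03  0.08 -0.04] gf 116.8 q [-0.07  0.41  1.89  0.    0.84  0.82]
cm [-0.06  0.04  2.1 ] dr [ 0.001 -0.001 -0.   ]
```

Call:
move_arm --grip '[50,50,50,50,50]' --xyz '[[0,0,0.6],[0,0,1.2],[0,0,1.6],[0,0,1.8],[0,0,1.8]]' --dr '[[0,0,0],[0,0,0],[0,0,0],[0,0,0],[0,0,0]]'

```text
time_s: 9.75
tcp_pos: [0.4977, 0.0778, 0.0241]
tool_rot: [[0.774, 0.633, -0.0], [0.633, -0.774, 0.0], [-0.0, -0.0, -1.0]]
wrist_force: [-0.4, 0.2, -0.6]
gripper_width: 0.0537
grasp_force: 116.8
```

Call:
move_arm --grip '[50,50,50]' --xyz '[[0,0,0.1],[0,0,0.2],[0,0,0.2]]' --dr '[[0,0,0],[0,0,0],[0,0,0]]'

```text
time_s: 10.12
tcp_pos: [0.498, 0.0777, 0.0225]
tool_rot: [[0.774, 0.633, 0.0], [0.633, -0.774, 0.0], [0.0, 0.0, -1.0]]
wrist_force: [-0.3, 0.5, 1.0]
gripper_width: 0.0537
grasp_force: 117.1
```

```bash
python3 -c "
from h import *
go([.4985,.077,.0223],39.3)"
```

```text
t 10.12 tcp [0.498  0.0777 0.0225] yaw 39.3 w 0.0537 F [-0.3  0.5  1. ] M [ 0.06  0.08 -0.04] gf 117.1 q [-0.07  0.44  1.9   0.    0.79  0.82]
cm [-0.01  0.09  0.02] dr [ 0. -0. -0.]
```

Call:
move_arm --grip '[50,50]' --xyz '[[0,0,0.05],[0,0,0.05]]' --dr '[[0,0,0],[0,0,0]]' --squeeze 20

```text
time_s: 10.38
tcp_pos: [0.4981, 0.0777, 0.0225]
tool_rot: [[0.774, 0.633, 0.001], [0.633, -0.774, -0.0], [0.0, 0.0, -1.0]]
wrist_force: [-1.7, -0.7, 6.7]
gripper_width: 0.0537
grasp_force: 117.8
```

Call:
move_arm --grip '[70,80,90,90,90]' --xyz '[[0,0,0],[0,0,0],[0,0,0],[0,0,0],[0,0,0]]' --dr '[[0,0,0],[0,0,0],[0,0,0],[0,0,0],[0,0,0]]'

```text
time_s: 11.0
tcp_pos: [0.4979, 0.0777, 0.0218]
tool_rot: [[0.774, 0.633, -0.0], [0.633, -0.774, 0.0], [-0.0, -0.0, -1.0]]
wrist_force: [-0.8, 0.3, -0.0]
gripper_width: 0.0769
grasp_force: 0.0
```

Call:
move_arm --grip '[90,90,90,90,90]' --xyz '[[0,0,-1],[0,0,-3],[0,0,-7],[0,0,-12],[0,0,-17]]' --dr '[[0,0,0],[0,0,0],[0,0,0],[0,0,0],[0,0,0]]'

```text
time_s: 11.62
tcp_pos: [0.4976, 0.0778, 0.194]
tool_rot: [[0.774, 0.633, 0.0], [0.633, -0.774, -0.0], [0.0, 0.0, -1.0]]
wrist_force: [1.1, 1.0, 0.1]
gripper_width: 0.077
grasp_force: 0.0
```

Call:
move_arm --grip '[90,90]' --xyz '[[0,0,0],[0,0,0]]' --dr '[[0,0,0],[0,0,0]]'

```text
time_s: 11.88
tcp_pos: [0.4974, 0.0778, 0.1918]
tool_rot: [[0.774, 0.633, -0.0], [0.633, -0.774, -0.0], [-0.0, 0.0, -1.0]]
wrist_force: [0.3, -0.6, -0.3]
gripper_width: 0.0772
grasp_force: 0.0
```

```bash
python3 - <<'E'
from h import *
import cv2
go([.4985,.077,.0223],39.3)
a=arm.capture("scene")[200:350,200:400,::-1]
cv2.imwrite("pics/c6.png",cv2.resize(a,None,fx=4,fy=4,interpolation=cv2.INTER_CUBIC))
E
```

```text
t 11.88 tcp [0.4974 0.0778 0.1918] yaw 39.3 w 0.0772 F [ 0.3 -0.6 -0.3] M [ 0.01 -0.04  0.04] gf 0.0 q [-0.07  0.22  1.72 -0.    1.2   0.82]
cm [ 0.04  0.13 16.95] dr [ 0.  0. -0.]
```

View pics/c6.png

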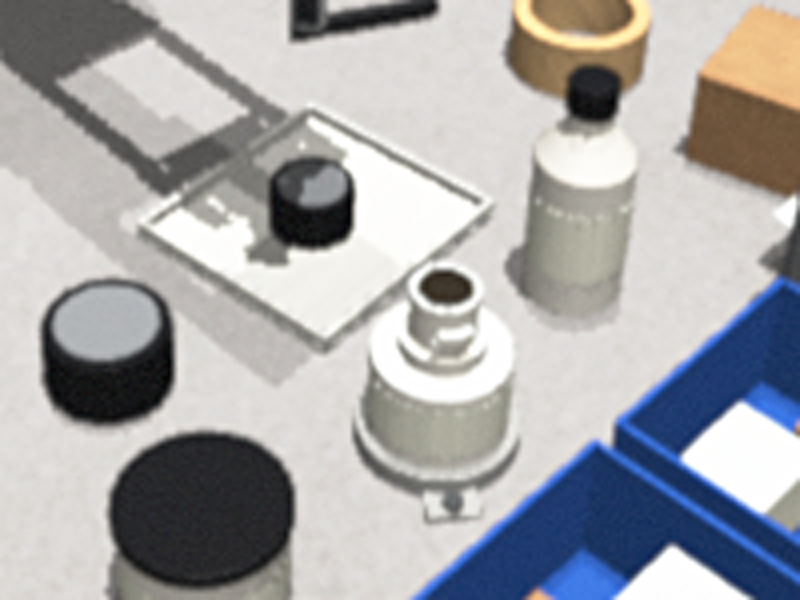

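The cap stands upright on the tray floor with its grey top at about (312,183), the jar is open, and nothing else has moved.

```bash
python3 -c "
from workcell import arm
print(arm.hand_in())"
```

```text
the job is handed in; nothing more can be done
None
```

The cap was twisted loose, turned about 73° anticlockwise, lifted straight off and set down right way up on the aluminium tray's floor; the job was handed in at about 12 s with the gripper clear, and no verdict was returned.

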